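Load the barrel-sampling tray

ROBOT

A 7-joint arm with a two-finger parallel gripper is mounted at the origin on the work surface. World frame = base frame: x ahead of the robot, y to its left, z up, the work surface at z = 0. Lengths are in m, angles in rad, forces in N, time in s.
With the tool pointing down it reaches from about 0.35 to 0.9 m from the base axis. Payload 19.9 kg.
Tool frame: the origin (TCP) lies at the very end of the fingers, on their centre line; the grasp point (between the pads) lies 19 mm behind it; y points along the fingers, x is the direction in which the jaws open and shut, and the axes are right-handed (so a half turn about y gives the same grasp; the last joint's range is limited). The gripper opens to 85 mm and grips with 20 to 120 N. Pads are 22 mm wide; open, the fingers measure 114 mm over their backs; the gripper's body (76 mm by 85 mm) begins 54 mm behind the grasp point. The pads swing forward as they close: fully open they stand 13 mm farther back than shut.
Start: joints at [1.153, 0.417, -0.01, 1.614, 0.005, 1.111, -0.053], TCP at [0.23, -0.581, 0.231] pointing down, gripper open.
Joint ranges: [-2.81, 2.81], [-0.39, 2.02], [-1.27, 1.25], [0.06, 2.57], [-1.19, 4.33], [0.19, 2], [-2.82, 2.82]. Speed limits (rad/s): [1.89, 1.89, 2.39, 2.39, 3.01, 3.01, 3.01].

INTERFACE

Orientations are given as a rotation vector (axis times angle).
In Python, from station import r gives the robot as it stands. The module is installed in compiled form; this text tells all that it offers. Calls block until the motion is done:
- r.goto(position, orientation): joint-space move of the TCP to a pose.
- r.line_to(position, velocity=0.15, orientation=None): straight line of the TCP; orientation=None keeps the orientation; velocity is the mean speed in m/s.
- r.goto_joints(angles): joint-space move.
- r.set_gripper(opening, force=None): finger opening in m; force is the grip in N (None keeps the last); returns when the fingers have stopped.
- r.wait(seconds).
- r.solve_ik(position, orientation): joint angles nearest the present ones, or None.
- r.read_camera(name): name is "side" or "top" or "wrist"; returns a dict with "img" (400x640x3 uint8, red, green, blue), "range_z" (400x640 float32, m along the optical axis (not along the pixel's ray), 0 where there is no reading), "fx", "fy", "cx", "cy" (pixels), "eye" and "rotation" of the camera in the world; the wrist camera has in their place "hand_eye" (4x4, takes a point from camera to tool coordinates, whose origin is the TCP and whose axes are the tool frame's). Camera axes: x right, y down, z forward; pixel columns grow to the right and rows downward; lengths in m; the calibration is good to about 2 mm. A picture is of the moment at which its call begins: read the wrist's pose just before it.
A pose or a line that the arm cannot do raises r.Unreachable and nothing moves.
- r.hand_in(): hands the job in, once; it reports no verdict.
Trained networks look in a picture, given as the dict that the camera call returned (one of the last four; its "shot" number tells which), for a name from the list of things; names that differ only in an ending like _2 or _b are one class to them, and where a whole thing is asked for, a point or a joint stands for the part that bears it (a point fixed in the world has none). Each returns a list of dicts, best first, with "p" (0 to 1); they miss things now and then, are a little off and sometimes report something else, mostly with a low value. They report only what shows in the picture. A call takes as long as a camera call. They do not tell look-alikes from the thing itself.
- r.regions_of(picture, name): "region" (400x640 bool, what is visible of it) and "rect" ([left, top, width, height] in pixels, round what is visible of it).
- r.place_of(picture, name): "at" ([row, column] in pixels: a listed point, or the origin of a listed thing).
Readings, each from a call of its own:
- r.get_time_s(): time.
- r.get_q(): joint angles.
- r.get_joint_vel(): joint speeds.
- r.get_joint_torque(): joint torques, N m.
- r.get_tcp_pos(): TCP position.
- r.get_tool_rot(): TCP orientation.
- r.get_contact_force(): force on the tool from outside, world axes, zero at the start.
- r.get_wrist_torque(): the same for the moment, N m.
- r.get_width(): finger opening in m.
Only numpy, scipy, OpenCV 4.12 (cv2) and the standard library are available. Lean on these libraries where they do the work, as an engineer would, in place of code of your own. Each camera call takes 0.05 s, during which the arm holds its last target.

TASK

Get the sampling tray ready on the cellar trolley: first stand the white beaker upright on the wooden tray, and after that stand both copper wine thieves in it, ring end up. Also set every square sample bottle upright on the floor of the tray, including any that has fallen over; set the beaker and bottles down gently rather than dropping them, and leave the tin and the rubber bung where they are.

Things in the scene. Friction and masses are not known exactly. Their poses are not given: they have to be found in the camera images.
- tray: fixed wooden tray, 210 (x) x 290 (y) mm outside; its floor is 20 mm above the work surface, inside 194 x 274 mm, with a lip 8 mm thick that stands 10 mm above the floor. Origin: centre of its underside; z up. It holds six things in two rows: 100 mm apart along x, 92 mm along y
- rest: fixed sloping steel rest on a base plate 170 x 150 mm, with two grooves 60 mm apart (at y = -30 and 30 mm) that rise 30 degrees towards its own -x; foot end 30 mm high, upper end 95 mm. Origin: under the centre; z up
- beaker: white plastic beaker without handle, open at the top: outer diameter 68 mm, height 100 mm, wall 3 mm, floor 4 mm thick, 0.2 kg, standing upright. Origin: centre of its underside; z up through the mouth
- tin: bystander: closed steel tin with a paper band, 66 mm in diameter, 90 mm high, 0.6 kg, loose. Origin: centre of its underside. (Not listed: fixed equipment up to 230 mm high along the back, beyond x = 0.74 m, and the sides)
- bung: bystander: black rubber barrel bung, a cone 44 to 56 mm in diameter and 56 mm high, loose. Origin: centre of its underside
- thief1: copper wine thief (sampling tube): tube 12 mm in diameter, 180 mm long, with a flat thumb ring 34 mm across at one end, 209 mm overall, 0.06 kg. Origin: centre of the plain foot end; z runs from foot to ring. Starts in a groove of the sloping rest, foot down, ring towards the robot, 30 degrees above level; from 125 to 175 mm from the foot the tube is clear of the rest for gripping
- thief1_ring (a point): centre of the thumb ring of thief1, 193 mm from its foot
- thief2: copper wine thief (sampling tube): tube 12 mm in diameter, 180 mm long, with a flat thumb ring 34 mm across at one end, 209 mm overall, 0.06 kg. Origin: centre of the plain foot end; z runs from foot to ring. Starts in a groove of the sloping rest, foot down, ring towards the robot, 30 degrees above level; from 125 to 175 mm from the foot the tube is clear of the rest for gripping
- thief2_ring (a point): centre of the thumb ring of thief2, 193 mm from its foot
- bottle1: square amber-glass sample bottle with a round black cap and a white label: body 52 x 52 mm and 75 mm high, then a cap 34 mm in diameter up to 100 mm; thick heavy base, about 0.18 kg. Origin: centre of the base; z runs from base to cap, x and y are normal to the flat sides. Stands on the work surface at the start. May be absent
- bottle2: square amber-glass sample bottle with a round black cap and a white label: body 52 x 52 mm and 75 mm high, then a cap 34 mm in diameter up to 100 mm; thick heavy base, about 0.18 kg. Origin: centre of the base; z runs from base to cap, x and y are normal to the flat sides. Stands on the work surface at the start. May be absent
- bottle3: square amber-glass sample bottle with a round black cap and a white label: body 52 x 52 mm and 75 mm high, then a cap 34 mm in diameter up to 100 mm; thick heavy base, about 0.18 kg. Origin: centre of the base; z runs from base to cap, x and y are normal to the flat sides. Stands on the work surface at the start. May be absent
- bottle4: square amber-glass sample bottle with a round black cap and a white label: body 52 x 52 mm and 75 mm high, then a cap 34 mm in diameter up to 100 mm; thick heavy base, about 0.18 kg. Origin: centre of the base; z runs from base to cap, x and y are normal to the flat sides. Stands on the work surface at the start. May be absent
- bottle5: square amber-glass sample bottle with a round black cap and a white label: body 52 x 52 mm and 75 mm high, then a cap 34 mm in diameter up to 100 mm; thick heavy base, about 0.18 kg. Origin: centre of the base; z runs from base to cap, x and y are normal to the flat sides. Lies on one flat side at the start, cap roughly towards the robot. May be absent
There are look-alikes about, which are no part of the job. Leave any yellow look-alike of the bottle5 alone.

How it is judged:
On the way, in this order (a step that is already met when the one before it is completed fails the run):
1. the beaker stands upright on the tray, released (x of beaker in the frame of tray between -0.095 and 0.095 m and y of beaker in the frame of tray between -0.135 and 0.135 m and height (world z) of beaker between 0.015 and 0.028 m and angle between beaker's own z axis and vertical below 0.1 rad and linear speed of beaker below 0.03 m/s and contact force between the fingers and beaker below 0.1 N), for 0.3 s.
2. both thieves stand in the beaker, ring up, released (z of each of thief1, thief2 in the frame of beaker below 0.03 m and horizontal distance between each of thief1, thief2 and beaker below 0.036 m and z of each of thief1_ring, thief2_ring in the frame of beaker above 0.12 m and angle between each of thief1, thief2's own z axis and vertical below 0.6 rad and linear speed of each of thief1, thief2 below 0.03 m/s and contact force between the fingers and thief1 below 0.1 N and contact force between the fingers and thief2 below 0.1 N), for 0.3 s.
At the end, for the whole second after the job is handed in: Beaker and all present bottles upright (0.1 rad) on the tray floor inside the lip (origin within 95 mm in x, 135 mm in y of its centre); both thieves in the beaker, foot within 30 mm of its underside, ring up above the mouth; all at rest; tin and bung within 50 mm of their start (x of beaker in the frame of tray between -0.095 and 0.095 m and y of beaker in the frame of tray between -0.135 and 0.135 m and height (world z) of beaker between 0.015 and 0.028 m and angle between each of beaker, bottle1, bottle2, bottle3, bottle4, bottle5's own z axis and vertical below 0.1 rad and linear speed of each of beaker, bottle1, bottle2, bottle3, bottle4, bottle5, thief1, thief2 below 0.03 m/s and x of bottle1 in the frame of tray between -0.095 and 0.095 m and y of bottle1 in the frame of tray between -0.135 and 0.135 m and height (world z) of bottle1 between 0.015 and 0.028 m and x of bottle2 in the frame of tray between -0.095 and 0.095 m and y of bottle2 in the frame of tray between -0.135 and 0.135 m and height (world z) of bottle2 between 0.015 and 0.028 m and x of bottle3 in the frame of tray between -0.095 and 0.095 m and y of bottle3 in the frame of tray between -0.135 and 0.135 m and height (world z) of bottle3 between 0.015 and 0.028 m and x of bottle4 in the frame of tray between -0.095 and 0.095 m and y of bottle4 in the frame of tray between -0.135 and 0.135 m and height (world z) of bottle4 between 0.015 and 0.028 m and x of bottle5 in the frame of tray between -0.095 and 0.095 m and y of bottle5 in the frame of tray between -0.135 and 0.135 m and height (world z) of bottle5 between 0.015 and 0.028 m and z of each of thief1, thief2 in the frame of beaker below 0.03 m and horizontal distance between each of thief1, thief2 and beaker below 0.036 m and z of each of thief1_ring, thief2_ring in the frame of beaker above 0.12 m and angle between each of thief1, thief2's own z axis and vertical below 0.6 rad and distance of each of tin, bung from where it was at the start of the episode below 0.05 m); the robot touches nothing.
It fails at once if a bottle or the beaker is dropped onto the tray from more than about 25 mm ((x of bottle1 in the frame of tray between -0.095 and 0.095 m and y of bottle1 in the frame of tray between -0.135 and 0.135 m and height (world z) of bottle1 above 0.035 m and linear speed of bottle1 above 0.5 m/s and angle between bottle1's own z axis and vertical below 0.3 rad and contact force between the fingers and bottle1 below 0.1 N) or (x of bottle2 in the frame of tray between -0.095 and 0.095 m and y of bottle2 in the frame of tray between -0.135 and 0.135 m and height (world z) of bottle2 above 0.035 m and linear speed of bottle2 above 0.5 m/s and angle between bottle2's own z axis and vertical below 0.3 rad and contact force between the fingers and bottle2 below 0.1 N) or (x of bottle3 in the frame of tray between -0.095 and 0.095 m and y of bottle3 in the frame of tray between -0.135 and 0.135 m and height (world z) of bottle3 above 0.035 m and linear speed of bottle3 above 0.5 m/s and angle between bottle3's own z axis and vertical below 0.3 rad and contact force between the fingers and bottle3 below 0.1 N) or (x of bottle4 in the frame of tray between -0.095 and 0.095 m and y of bottle4 in the frame of tray between -0.135 and 0.135 m and height (world z) of bottle4 above 0.035 m and linear speed of bottle4 above 0.5 m/s and angle between bottle4's own z axis and vertical below 0.3 rad and contact force between the fingers and bottle4 below 0.1 N) or (x of bottle5 in the frame of tray between -0.095 and 0.095 m and y of bottle5 in the frame of tray between -0.135 and 0.135 m and height (world z) of bottle5 above 0.035 m and linear speed of bottle5 above 0.5 m/s and angle between bottle5's own z axis and vertical below 0.3 rad and contact force between the fingers and bottle5 below 0.1 N) or (x of beaker in the frame of tray between -0.095 and 0.095 m and y of beaker in the frame of tray between -0.135 and 0.135 m and height (world z) of beaker above 0.035 m and linear speed of beaker above 0.5 m/s and angle between beaker's own z axis and vertical below 0.3 rad and contact force between the fingers and beaker below 0.1 N)).
It fails at once if the tin or the bung is shoved more than 50 mm from its place (distance of any of tin, bung from where it was at the start of the episode above 0.05 m).
Of bottle1, bottle2, bottle3, bottle4, bottle5 only 3 to 5 are there at a start; the rules pass over those that are not, and their reading is None.
At some moment in a run one of bottle1, bottle2, bottle3, bottle4, bottle5 may be knocked a few centimetres aside while the robot is not near it.
It also fails if it takes over 210 s, if anything falls off the work surface, if the arm or the gripper's body presses on something with over 40 N, if the wrist force passes 120 N, or if a joint passes its speed limit or range.

## Working session

There is one attempt and no reset: what is moved stays moved. The work goes in short steps, each a Python script; the robot and the scene stay as the last script left them, time stands still between calls to the robot, and variables do not carry over. Pictures are saved under pics/ and viewed, and the job is handed in when it is done.

```bash
mkdir -p pics; ls; python3 - <<'E'
from station import r
import cv2,numpy as np
print(r.get_time_s(),r.get_tcp_pos(),r.get_tool_rot(),r.get_q())
for n in ["side","top","wrist"]:
    p=r.read_camera(n); cv2.imwrite(f"pics/{n}0.png",p["img"][:,:,::-1])
    print(n,p["fx"],p["fy"],p["cx"],p["cy"],p.get("eye"),p.get("rotation"),p.get("hand_eye"),p["shot"])
E
```

```text
pics
0.0 [ 0.22983774 -0.58084844  0.23067424] [-1.3636373   0.9280778  -0.92636542] [ 1.15248388  0.41796704 -0.01030214  1.61415126  0.00471737  1.11068589
 -0.05300757]
side 382.04144662884164 382.04144662884164 317.2682531016978 200.7151346494679 [ 0.26202604 -0.33082612  0.74813274] [-2.35539675  0.77098915 -0.2666547 ] None 1
top 369.72930477920755 369.72930477920755 314.51888999258904 195.76855105937125 [0.47440792 0.10704621 0.99018512] [-2.20005851  2.18326911 -0.1230489 ] None 2
wrist 318.10336363781664 318.10336363781664 328.37813950720044 204.043342404414 None None [[ 9.99999859e-01 -1.40018378e-04  5.11416613e-04 -1.32320391e-03]
 [-5.29859326e-04 -3.00312925e-01  9.53840587e-01 -1.43337250e-01]
 [ 2.00298071e-05 -9.53840724e-01 -3.00312957e-01  7.71393474e-02]
 [ 0.00000000e+00  0.00000000e+00  0.00000000e+00  1.00000000e+00]] 3
```

View pictures.

View pics/top0.png

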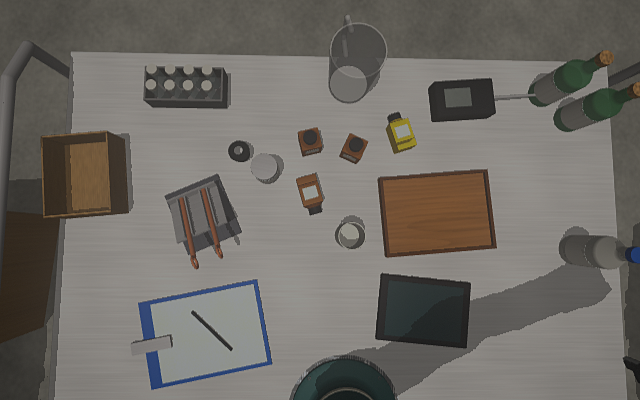

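View pics/side0.png

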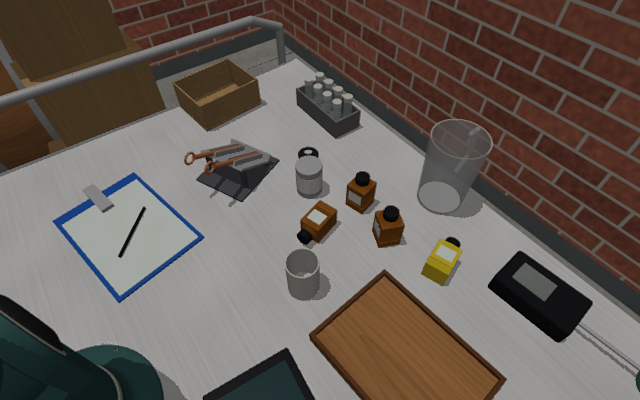

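View pics/wrist0.png

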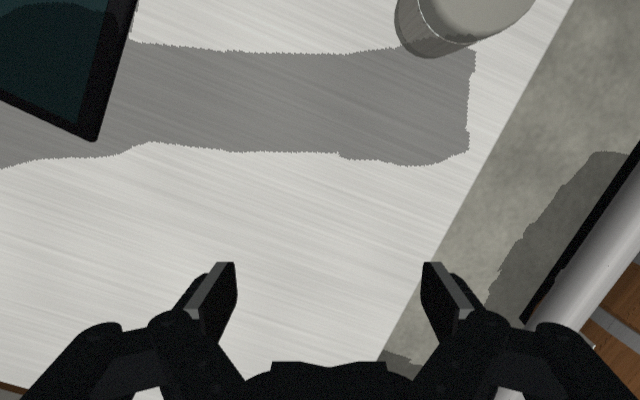

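```bash
cat > h.py <<'E'
from station import r
import numpy as np, cv2
from scipy.spatial.transform import Rotation as R
def cam(n, save=None):
    if n=="wrist":
        tp=np.array(r.get_tcp_pos()); tr=R.from_rotvec(r.get_tool_rot())
    p=r.read_camera(n)
    if n=="wrist":
        H=np.array(p["hand_eye"]); Rm=tr.as_matrix()@H[:3,:3]; e=tp+tr.as_matrix()@H[:3,3]
    else:
        rot=np.array(p["rotation"]); Rm=R.from_rotvec(rot).as_matrix() if rot.shape==(3,) else rot; e=np.array(p["eye"])
    z=p["range_z"].astype(float); v,u=np.mgrid[0:400,0:640]
    c=np.stack([(u-p["cx"])/p["fx"]*z,(v-p["cy"])/p["fy"]*z,z],-1)
    W=c@Rm.T+e; W[z<=0]=np.nan
    p["W"]=W; p["Rm"]=Rm; p["e"]=e
    if save: cv2.imwrite(f"pics/{save}.png",p["img"][:,:,::-1])
    return p
def tilt(yaw, back=0.):
    """tool: y down, jaw x horizontal at yaw; back= tilt"""
    x=np.array([np.cos(yaw),np.sin(yaw),0]); y=np.array([0,0,-1.]); z=np.cross(x,y)
    return R.from_matrix(np.stack([x,y,z],1))
E
python3 - <<'E'
from h import *
for n in ["top","side"]:
    p=cam(n); W=p["W"]
    print(n)
    print("table z", np.nanmedian(W[...,2][(abs(W[...,2])<0.02)]))
    for name in ["tray","rest","beaker","tin","bung","thief1","bottle1","bottle5"]:
        for d in r.regions_of(p,name):
            m=d["region"]; P=W[m]; P=P[~np.isnan(P[:,0])]
            if d["p"]<0.3: continue
            print(name,round(d["p"],2),d["rect"],len(P),"med",np.median(P,0).round(3),"z98",np.percentile(P[:,2],98).round(3), "lo",np.percentile(P,3,axis=0).round(3),"hi",np.percentile(P,97,axis=0).round(3))
E
```

```text
top
table z 0.0005041854418176284
tray 0.92 [376.9, 168.3, 121.2, 87.7] 8991 med [ 0.514 -0.243  0.02 ] z98 0.032 lo [ 0.416 -0.381  0.016] hi [ 0.616 -0.103  0.031]
rest 0.62 [165.2, 174.5, 77.5, 80.3] 3303 med [0.507 0.366 0.036] z98 0.088 lo [0.428 0.295 0.003] hi [0.594 0.45  0.085]
beaker 0.86 [335.9, 222.8, 29.2, 29.1] 653 med [ 0.454 -0.016  0.006] z98 0.102 lo [ 0.425 -0.039  0.001] hi [0.483 0.025 0.101]
tin 0.98 [252.7, 149.9, 24.8, 34.1] 709 med [0.618 0.204 0.09 ] z98 0.093 lo [0.59  0.176 0.   ] hi [0.652 0.236 0.093]
bung 0.64 [228.9, 141.0, 22.7, 22.3] 300 med [0.666 0.274 0.046] z98 0.05 lo [0.645 0.253 0.031] hi [0.694 0.299 0.05 ]
bung 0.36 [179.5, 199.7, 18.2, 71.7] 345 med [0.44  0.381 0.097] z98 0.142 lo [0.383 0.352 0.002] hi [0.537 0.42  0.142]
thief1 0.64 [198.6, 188.6, 24.6, 71.4] 336 med [0.485 0.331 0.091] z98 0.142 lo [0.41  0.298 0.04 ] hi [0.564 0.366 0.142]
thief1 0.63 [179.1, 197.3, 18.2, 74.2] 342 med [0.455 0.384 0.092] z98 0.142 lo [0.383 0.352 0.037] hi [0.544 0.422 0.141]
bottle1 0.96 [297.9, 127.6, 22.0, 28.3] 528 med [0.687 0.096 0.077] z98 0.10
[... 1691 characters left out ...]
02 lo [ 0.649 -0.052  0.004] hi [0.698 0.01  0.102]
bottle1 0.76 [424.6, 239.0, 37.7, 46.3] 1108 med [ 0.708 -0.152  0.052] z98 0.055 lo [ 0.679 -0.181  0.011] hi [ 0.772 -0.124  0.055]
bottle1 0.74 [344.7, 170.8, 33.0, 43.6] 1000 med [0.683 0.082 0.063] z98 0.102 lo [0.667 0.064 0.001] hi [0.726 0.12  0.102]
bottle5 0.84 [368.8, 205.5, 33.7, 40.4] 1069 med [ 0.668 -0.033  0.07 ] z98 0.102 lo [ 0.649 -0.052  0.004] hi [0.698 0.01  0.102]
bottle5 0.76 [424.6, 239.0, 37.7, 46.3] 1108 med [ 0.708 -0.152  0.052] z98 0.055 lo [ 0.679 -0.181  0.011] hi [ 0.772 -0.124  0.055]
bottle5 0.74 [344.7, 170.8, 33.0, 43.6] 1000 med [0.683 0.082 0.063] z98 0.102 lo [0.667 0.064 0.001] hi [0.726 0.12  0.102]
```

```bash
cat >> h.py <<'E'
def crop(P,c,rad,zlo,zhi):
    return P[(np.hypot(P[:,0]-c[0],P[:,1]-c[1])<rad)&(P[:,2]>zlo)&(P[:,2]<zhi)]
def clouds(names=("top","side")):
    X=[];C=[]
    for n in names:
        p=cam(n); m=~np.isnan(p["W"][...,0]); X.append(p["W"][m]); C.append(p["img"][m].astype(int))
    return np.concatenate(X),np.concatenate(C)
def rect(P): # minAreaRect on xy in mm
    (cx,cy),(w,h),a=cv2.minAreaRect((P[:,:2]*1000).astype(np.float32)); return cx/1000,cy/1000,w,h,a
def circ(P):
    from scipy.optimize import least_squares
    f=least_squares(lambda q:np.hypot(P[:,0]-q[0],P[:,1]-q[1])-q[2],[*P[:,:2].mean(0),.03],loss="soft_l1",f_scale=.002); return f.x
E
python3 - <<'E'
from h import *
for n in ["top","side"]:
    P,C=clouds((n,)); print(n)
    m=(C[:,0]>1.4*C[:,2])&(P[:,2]>.012)&(P[:,2]<.045)
    T=crop(P[m],(.515,-.242),.2,.012,.045); T=T[T[:,0]<.64]
    print("tray",rect(T), np.percentile(T[:,2],[5,50,99]))
    B=crop(P,(.455,-.01),.05,.09,.115); print("beaker",circ(B),rect(B),len(B))
    for c in [(.69,.094),(.67,-.018)]:
        print("cap",rect(crop(P,c,.05,.09,.115)),"body",rect(crop(P,c,.05,.05,.083)))
    Q=crop(P,(.56,.09),.09,.015,.07); print("lying",Q.mean(0),rect(Q),np.percentile(Q[:,2],[50,99]),len(Q))
    # copper
    m=(C[:,0]>1.5*C[:,2])&(C[:,0]>90)&(P[:,2]>.03)&(P[:,2]<.17)&(P[:,0]<.62)&(P[:,0]>.35)&(P[:,1]>.26)&(P[:,1]<.45)
    K=P[m]; print("copper",len(K))
    _,lab,cen=cv2.kmeans(K[:,1:2].astype(np.float32)+.0,2,None,(3,50,1e-5),5,0)
    np.save(f"k_{n}.npy",K)
    for l in (0,1):
        k=K[lab[:,0]==l]; print(l,len(k),k.min(0).round(3),k.max(0).round(3))
E
```

```text
top
tray (0.5151153564453125, -0.24269256591796876, 209.06732177734375, 291.3909912109375, 4.943357467651367) [0.0171066  0.02024636 0.03230525]
beaker [ 0.4549772  -0.00726083  0.03212038] (0.45469467163085936, -0.007302474975585937, 65.628173828125, 64.68070220947266, 89.8798599243164) 130
cap (0.6954070434570313, 0.09541299438476562, 31.925874710083008, 32.11030578613281, 0.6480922698974609) body (0.6960015869140626, 0.09542048645019531, 53.115116119384766, 51.46833801269531, 14.291065216064453)
cap (0.6794583740234375, -0.0178522891998291, 31.834762573242188, 32.835411071777344, 87.88529968261719) body (0.6797028198242188, -0.01859506607055664, 52.00892639160156, 53.056495666503906, 65.9879379272461)
lying [0.56112206 0.09266702 0.04964804] (0.5585819091796875, 0.09149786376953126, 99.90715026855469, 51.8778076171875, 16.658231735229492) [0.05153452 0.05571917] 736
copper 520
0 255 [0.401 0.361 0.034] [0.573 0.428 0.139]
1 265 [0.38  0.296 0.042] [0.559 0.361 0.146]
side
tray (0.5156304931640625, -0.24430690002441408, 209.8203887939453, 289.22576904296875, 5.087343692779541) [0.0
[... 167 characters left out ...]
88623047) 322
cap (0.6972304077148438, 0.09263661956787109, 32.748390197753906, 32.7191162109375, 57.04654312133789) body (0.696668212890625, 0.09250868225097657, 54.153072357177734, 52.36977005004883, 13.70927619934082)
cap (0.680506103515625, -0.02030593490600586, 34.26797866821289, 33.23725128173828, 51.10639572143555) body (0.6796944580078125, -0.021274955749511718, 52.53268814086914, 54.197662353515625, 63.7764778137207)
lying [0.55867286 0.08368844 0.04581281] (0.55919677734375, 0.08931533813476562, 101.60011291503906, 52.49504470825195, 16.58365249633789) [0.0517999  0.05602178] 1071
copper 283
0 166 [0.379 0.344 0.037] [0.57  0.424 0.145]
1 117 [0.404 0.291 0.069] [0.52  0.343 0.145]
```

```bash
python3 - <<'E'
import cv2
a=cv2.imread("pics/top0.png"); cv2.imwrite("pics/t1.png",cv2.resize(a[110:290,150:390],None,fx=3.3,fy=3.3,interpolation=cv2.INTER_CUBIC))
E
```

```text
(no output)
```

View pics/t1.png

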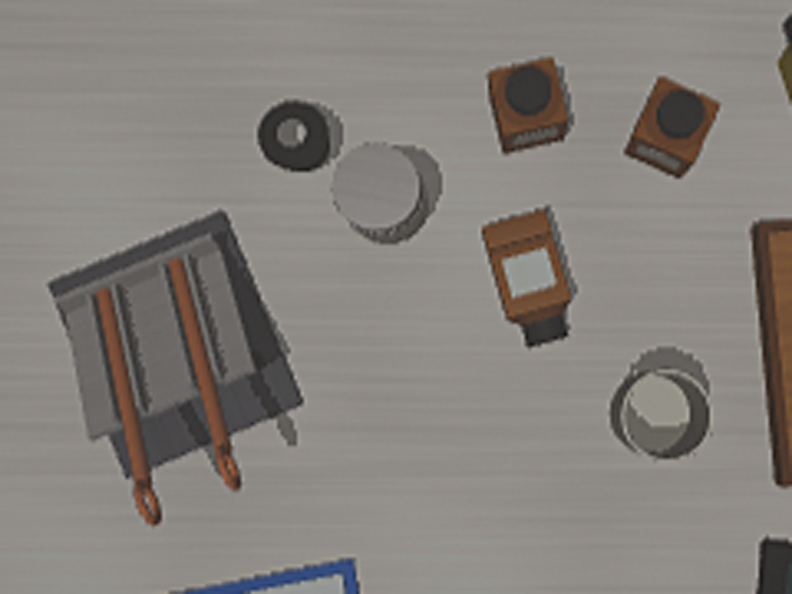

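```bash
python3 - <<'E'
from h import *
for n in ["top","side"]:
    K=np.load(f"k_{n}.npy"); best=None
    for th in np.radians(np.arange(0,40,.5)):
        d=-K[:,0]*np.sin(th)+K[:,1]*np.cos(th)  # yaw th axis
        _,lab,_=cv2.kmeans(d[:,None].astype(np.float32),2,None,(3,50,1e-6),3,0)
        s=sum(d[lab[:,0]==l].var()*(lab==l).sum() for l in (0,1))
        if best is None or s<best[0]: best=(s,th,lab[:,0])
    print(n,"yaw",np.degrees(best[1]))
    for l in (0,1):
        k=K[best[2]==l]
        ax=np.array([np.cos(best[1]),np.sin(best[1])])
        s=k[:,:2]@ax; o=np.argsort(s); k=k[o]; s=s[o]
        # bins
        for lo in np.arange(s[0],s[-1],.025):
            b=k[(s>=lo)&(s<lo+.025)]
            if len(b): print(l,len(b),np.median(b,0).round(4),"zmax",b[:,2].max().round(3),"zmin",b[:,2].min().round(3))
E
```

```text
top yaw 23.5
0 36 [0.3922 0.3569 0.139 ] zmax 0.146 zmin 0.112
0 32 [0.4173 0.367  0.118 ] zmax 0.138 zmin 0.108
0 41 [0.4373 0.376  0.1053] zmax 0.112 zmin 0.098
0 39 [0.4605 0.3862 0.0907] zmax 0.1 zmin 0.081
0 37 [0.4845 0.3964 0.0766] zmax 0.085 zmin 0.064
0 33 [0.5069 0.4064 0.0611] zmax 0.07 zmin 0.053
0 33 [0.5302 0.4168 0.0466] zmax 0.055 zmin 0.041
0 11 [0.5437 0.4235 0.0385] zmax 0.041 zmin 0.034
1 36 [0.4167 0.3024 0.1397] zmax 0.144 zmin 0.113
1 35 [0.4405 0.3129 0.1184] zmax 0.138 zmin 0.111
1 40 [0.4633 0.3218 0.1035] zmax 0.113 zmin 0.097
1 37 [0.4848 0.3329 0.0894] zmax 0.098 zmin 0.082
1 37 [0.5093 0.3419 0.075 ] zmax 0.086 zmin 0.066
1 32 [0.5311 0.352  0.0617] zmax 0.07 zmin 0.052
1 32 [0.5536 0.3618 0.0469] zmax 0.055 zmin 0.04
1 9 [0.5696 0.3681 0.0382] zmax 0.039 zmin 0.035
side yaw 23.5
0 38 [0.416  0.2996 0.1392] zmax 0.145 zmin 0.115
0 23 [0.4391 0.3078 0.1212] zmax 0.14 zmin 0.114
0 22 [0.4614 0.3169 0.1069] zmax 0.113 zmin 0.099
0 18 [0.4825 0.3276 0.0932] zmax 0.099 zmin 0.087
0 15 [0.5065 0.3379 0.0771] zmax 0.085 zmin 0.071
0 14 [0.5289 0.3481 0.0647] zmax 0.071 zmin 0.058
0 11 [0.5512 0.3567 0.0499] zmax 0.057 zmin 0.043
0 5 [0.5669 0.3649 0.0401] zmax 0.042 zmin 0.038
1 35 [0.3915 0.3531 0.1381] zmax 0.145 zmin 0.113
1 21 [0.4163 0.3628 0.1196] zmax 0.139 zmin 0.113
1 21 [0.4381 0.3727 0.1061] zmax 0.115 zmin 0.098
1 17 [0.4589 0.3831 0.0928] zmax 0.099 zmin 0.046
1 15 [0.4825 0.3927 0.0795] zmax 0.083 zmin 0.071
1 13 [0.5041 0.4035 0.0645] zmax 0.071 zmin 0.056
1 12 [0.5286 0.413  0.0497] zmax 0.056 zmin 0.044
1 3 [0.5448 0.4243 0.0384] zmax 0.04 zmin 0.037
```

```bash
cat >> h.py <<'E'
TC=np.array([.515,-.2435]); TY=np.radians(5.0)
def slot(x,y): return TC+np.array([x*np.cos(TY)-y*np.sin(TY),x*np.sin(TY)+y*np.cos(TY)])
def thief_pose(phi,elev,beta,flip):
    """tube rises towards -h at elevation elev from horizontal; tool y angle beta from -a"""
    h=np.array([np.cos(phi),np.sin(phi),0]); zz=np.array([0,0,1.])
    a=-h*np.cos(elev)+zz*np.sin(elev)
    t=elev+beta
    y=h*np.cos(t)-zz*np.sin(t)
    x=np.array([-np.sin(phi),np.cos(phi),0])*(1 if flip else -1)
    return a,R.from_matrix(np.stack([x,y,np.cross(x,y)],1)),y
E
python3 - <<'E'
from h import *
M=R.from_rotvec(r.get_tool_rot()).as_matrix(); print(M.round(2))
s=slot(50,92); s2=slot(-50,92)
print(s,s2)
for yaw in np.radians([-180,-135,-90,-45,0,45,90,135]):
    o=tilt(yaw).as_rotvec(); f=lambda p:None if r.solve_ik(p,o) is None else np.round(r.solve_ik(p,o),2)
    print(np.degrees(yaw),f([.455,-.009,.06]),f([*s,.08]))
    for b in [(.696,.094,.04),(.68,-.019,.04),(.696,.094,.2)]: print("   ",f(b)is not None)
for g in [(.455,.317,.104),(.430,.371,.106)]:
  for beta in (35,45):
    for fl in (0,1):
      a,o,y=thief_pose(np.radians(23.5),np.radians(30),np.radians(beta),fl)
      q=r.solve_ik(np.array(g)+.019*y,o.as_rotvec()); print("thief",g,beta,fl,None if q is None else q.round(2))
for st,nm in ((s,"+50"),(s2,"-50")):
 for beta in (35,45):
  for fl in (0,1):
   for ph in range(-90,91,30):
    a,o,y=thief_pose(np.radians(ph),np.radians(72),np.radians(beta),fl)
    foot=np.array([*st,.03]); g=foot+.155*a+.019*y; 
    q=r.solve_ik(g,o.as_rotvec()); q2=r.solve_ik(g+[0,0,.12],o.as_rotvec())
    print(nm,beta,fl,ph,q is not None,q2 is not None)
E
```

```text
[[ 0.37 -0.    0.93]
 [-0.93  0.    0.37]
 [-0.   -1.   -0.  ]]
[42.30640657 95.76419936] [-57.31306324  87.04862509]
-180.0 [-0.9   0.67  1.08  2.18 -0.86  0.81 -2.4 ] None
    True
    True
    True
-135.0 [ 0.15  0.39 -0.23  2.15  0.15  0.62 -2.54] None
    True
    True
    True
-90.0 [ 0.29  0.41 -0.39  2.14  0.26  0.63 -1.85] None
    True
    True
    True
-45.0 [ 0.36  0.42 -0.48  2.14  0.32  0.64 -1.12] None
    True
    True
    True
0.0 [ 0.43  0.44 -0.56  2.14  0.38  0.66 -0.39] None
    True
    True
    True
45.0 [ 0.49  0.46 -0.63  2.14  0.43  0.67  0.35] None
    True
    True
    True
90.0 [ 0.6   0.5  -0.77  2.14  0.53  0.71  1.05] None
    True
    True
    True
135.0 [ 0.83  0.65 -1.09  2.13  0.8   0.85  1.61] None
    True
    True
    True
thief (0.455, 0.317, 0.104) 35 0 [-0.49  0.37 -0.28  2.19  0.96  0.29 -2.79]
thief (0.455, 0.317, 0.104) 35 1 [-0.1   0.46 -0.73  2.18  1.24  0.46  0.16]
thief (0.455, 0.317, 0.104) 45 0 [-0.37  0.42 -0.39  2.08  0.53  0.48 -2.32]
thief (0.455, 0.317, 0.104) 45 1 [ 0.16  0.66 -1.09  2.06  1.08  0.77  0.4 ]
thief (0.43, 0.371, 
[... 943 characters left out ...]
 45 1 90 False False
-50 35 0 -90 False False
-50 35 0 -60 False False
-50 35 0 -30 False False
-50 35 0 0 False False
-50 35 0 30 False False
-50 35 0 60 False False
-50 35 0 90 False False
-50 35 1 -90 False False
-50 35 1 -60 False False
-50 35 1 -30 False False
-50 35 1 0 False False
-50 35 1 30 False False
-50 35 1 60 False False
-50 35 1 90 False False
-50 45 0 -90 False False
-50 45 0 -60 False False
-50 45 0 -30 False False
-50 45 0 0 False False
-50 45 0 30 False False
-50 45 0 60 False False
-50 45 0 90 False False
-50 45 1 -90 False False
-50 45 1 -60 False False
-50 45 1 -30 False False
-50 45 1 0 False False
-50 45 1 30 False False
-50 45 1 60 False False
-50 45 1 90 False False
```

Slot units slip (mm vs m). Fix.

```bash
sed -i 's/^def slot(x,y): return/def slot(x,y):\n    x,y=x\/1000,y\/1000\n    return/' h.py
python3 - <<'E'
from h import *
s=slot(50,92); s2=slot(-50,92)
print(s,s2)
for st,nm in ((s,"+50"),(s2,"-50")):
 for beta in (35,45):
  for fl in (0,1):
   for ph in range(-90,91,30):
    a,o,y=thief_pose(np.radians(ph),np.radians(72),np.radians(beta),fl)
    foot=np.array([*st,.03]); g=foot+.155*a+.019*y; 
    q=r.solve_ik(g,o.as_rotvec()); q2=r.solve_ik(g+[0,0,.12],o.as_rotvec())
    print(nm,beta,fl,ph,None if q is None else q.round(2),None if q2 is None else q2.round(2))
E
```

```text
[ 0.55679141 -0.1474923 ] [ 0.45717194 -0.15620787]
+50 35 0 -90 [ 0.25  0.44  0.02  1.79 -0.35  1.02 -2.67] [ 0.27  0.32 -0.01  1.67 -0.3   1.24 -2.77]
+50 35 0 -60 [ 0.3   0.47 -0.06  1.75 -0.2   1.14 -2.27] [ 0.32  0.35 -0.09  1.63 -0.19  1.37 -2.33]
+50 35 0 -30 [ 0.32  0.49 -0.12  1.72 -0.04  1.22 -1.88] [ 0.34  0.37 -0.15  1.61 -0.04  1.45 -1.89]
+50 35 0 0 [ 0.35  0.49 -0.21  1.72  0.15  1.24 -1.49] [ 0.37  0.37 -0.23  1.6   0.13  1.47 -1.46]
+50 35 0 30 [ 0.37  0.48 -0.26  1.74  0.32  1.19 -1.09] [ 0.36  0.36 -0.25  1.63  0.26  1.42 -1.01]
+50 35 0 60 [ 0.44  0.47 -0.38  1.78  0.49  1.11 -0.7 ] [ 0.42  0.34 -0.35  1.66  0.39  1.31 -0.57]
+50 35 0 90 [ 0.54  0.46 -0.51  1.82  0.63  0.98 -0.29] [ 0.51  0.32 -0.46  1.71  0.47  1.17 -0.12]
+50 35 1 -90 [ 0.73  0.51 -0.6   1.77 -0.01  0.99  0.19] [ 0.74  0.38 -0.6   1.66 -0.09  1.22  0.19]
+50 35 1 -60 [ 0.72  0.55 -0.63  1.73  0.09  1.14  0.62] [ 0.73  0.41 -0.64  1.62  0.01  1.37  0.64]
+50 35 1 -30 [ 0.69  0.56 -0.63  1.71  0.21  1.25  1.04] [ 0.71  0.43 -0.65  1.59  0.13  1.47  1.08]
+50 35 1 0 [ 0.69  0.58 -0.68  1.71  0.38  
[... 3828 characters left out ...]
50 45 1 -90 [ 0.93  0.42 -0.62  1.96 -0.24  1.01  0.48] [ 0.96  0.26 -0.63  1.85 -0.31  1.26  0.46]
-50 45 1 -60 [ 0.85  0.47 -0.59  1.88 -0.08  1.2   0.82] [ 0.87  0.32 -0.6   1.77 -0.15  1.45  0.83]
-50 45 1 -30 [ 0.8   0.51 -0.63  1.84  0.13  1.33  1.15] [ 0.83  0.36 -0.65  1.73  0.05  1.57  1.19]
-50 45 1 0 [ 0.76  0.52 -0.69  1.84  0.36  1.39  1.48] [ 0.8   0.37 -0.72  1.74  0.27  1.61  1.57]
-50 45 1 30 [ 0.97  0.66 -1.09  1.89  0.73  1.49  1.67] [ 1.    0.45 -1.08  1.78  0.57  1.63  1.86]
-50 45 1 60 [ 0.96  0.58 -1.08  1.97  0.9   1.37  2.07] [ 1.    0.36 -1.08  1.86  0.69  1.47  2.32]
-50 45 1 90 [ 0.99  0.49 -1.08  2.07  1.03  1.15  2.48] [ 1.06  0.24 -1.09  1.96  0.74  1.2   2.8 ]
```

```bash
python3 - <<'E'
from h import *
o=tilt(np.radians(-45)).as_rotvec()
r.set_gripper(.085,30)
r.goto([.455,-.009,.22],o)
p=cam("wrist","w1")
r.line_to([.455,-.009,.06],.12)
print(r.get_contact_force())
r.set_gripper(0.0,30); print(r.get_width(),r.get_time_s())
r.line_to([.455,-.009,.13],.1); print(r.get_width(),r.get_contact_force())
p=cam("side","s1")
E
```

```text
[0.30840661 0.05941631 0.9389237 ]
0.06678468583185436 5.4
0.06682033237590222 [-0.25154256  0.51099794 -2.43244211]
```

View pics/s1.png

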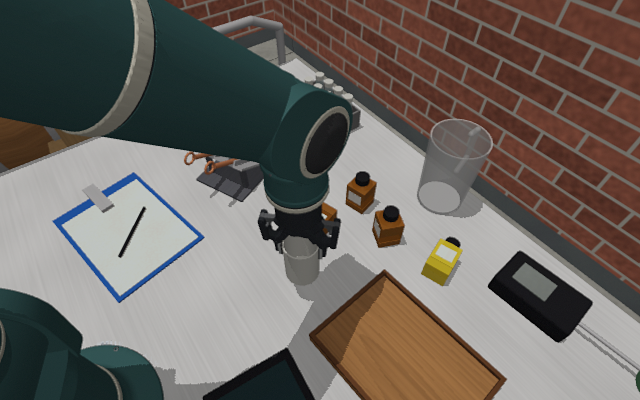

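View pics/w1.png

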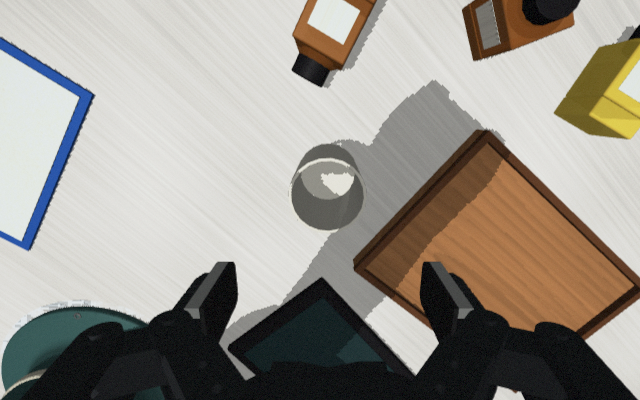

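```bash
python3 - <<'E'
from h import *
s=slot(48,90); print(s)
r.line_to([.455,-.009,.17],.15)
r.line_to([*s,.17],.2)
r.line_to([*s,.095],.12)
r.line_to([*s,.0815],.03); print(r.get_contact_force())
r.line_to([*s,.0805],.02); print(r.get_contact_force())
r.set_gripper(.085); r.wait(.2)
r.line_to([*s,.2],.15)
r.wait(.4)
r.goto([.42,.15,.3],tilt(np.radians(-66.5)).as_rotvec())
P,C=clouds()
B=crop(P,s,.06,.11,.14); print("beaker",circ(B),B[:,2].max(),r.get_time_s())
p=cam("top","t2")
E
```

```text
[ 0.55497333 -0.149659  ]
[ 0.24198167 -1.491028   -2.35369262]
[-1.26983373  0.70964007  1.53201306]
beaker [ 0.55447609 -0.14973085  0.03220767] 0.12463597970138551 12.625
```

View pics/t2.png

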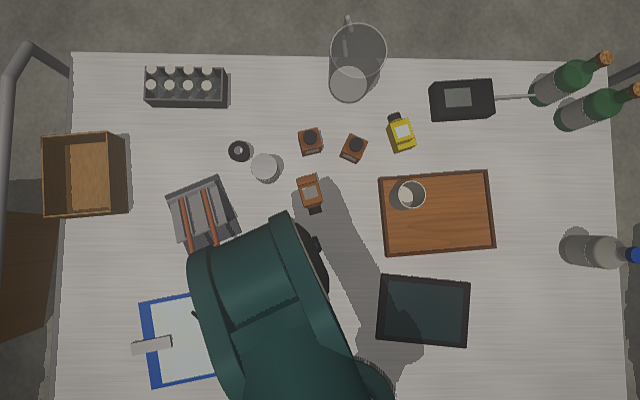

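```bash
cat >> h.py <<'E'
PHI=np.radians(23.5)
def copper_in_tool(p):
    tp=np.array(r.get_tcp_pos()); M=R.from_rotvec(r.get_tool_rot()).as_matrix()
    W=p["W"]; C=p["img"].astype(int); m=(C[...,0]>1.5*C[...,2])&(C[...,0]>70)&(W[...,2]>.08)&(W[...,2]<.2)
    return (W[m]-tp)@M, W[m]
E
python3 - <<'E'
from h import *
a,o,y=thief_pose(PHI,np.radians(30),np.radians(45),0)
g=np.array([.448,.314,.107]); tcp=g+.019*y
r.set_gripper(.045,40)
r.goto(tcp-.09*y,o.as_rotvec())
p=cam("wrist","w2"); T,W=copper_in_tool(p)
k=np.abs(T[:,0])<.03
T=T[k]
print(len(T),T.min(0),T.max(0))
for lo in np.arange(T[:,2].min(),T[:,2].max(),.015):
    b=T[(T[:,2]>=lo)&(T[:,2]<lo+.015)]
    if len(b): print(len(b),np.median(b,0).round(4),b[:,0].min().round(4),b[:,0].max().round(4),"ymin",b[:,1].min().round(4))
print(r.get_time_s())
E
```

```text
2115 [-0.00990067  0.02572197 -0.03802301] [0.00187564 0.11339512 0.0518822 ]
159 [-0.0037  0.0278 -0.029 ] -0.0062 -0.0012 ymin 0.0257
497 [-0.0037  0.0423 -0.0131] -0.0095 0.0016 ymin 0.0267
460 [-0.0039  0.0636 -0.0008] -0.0099 0.0017 ymin 0.0544
398 [-0.004   0.0786  0.0142] -0.0095 0.0019 ymin 0.069
354 [-0.0042  0.0934  0.0293] -0.0098 0.0012 ymin 0.0842
247 [-0.0043  0.1069  0.0426] -0.0099 0.0012 ymin 0.0994
14.0167
```

View pics/w2.png

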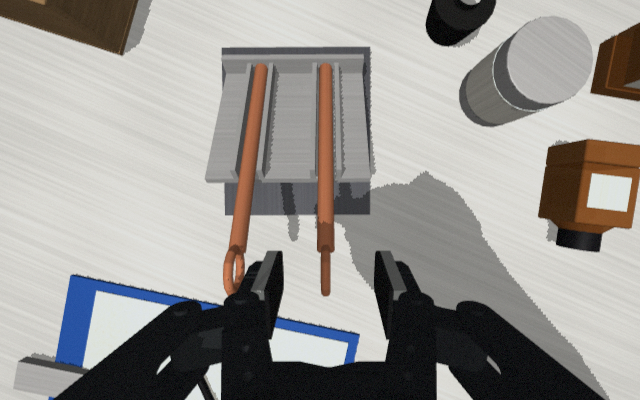

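```bash
cat >> h.py <<'E'
def rv(o): return o.as_rotvec()
BC=np.array([.5545,-.1497])
def thief_grasp(shift):
    a,o,y=thief_pose(PHI,np.radians(30),np.radians(45),0)
    x=o.as_matrix()[:,0]
    t0=np.array(r.get_tcp_pos())+shift*x
    r.line_to(t0,.1); r.line_to(t0+.09*y,.12)
    print("f",np.round(r.get_contact_force(),2))
    r.set_gripper(0,40); print("w",r.get_width())
    r.line_to(t0+.09*y+[0,0,.19],.15); print("w",r.get_width(),np.round(r.get_contact_force(),2))
E
python3 - <<'E'
from h import *
thief_grasp(-.004)
a,o,y=thief_pose(PHI,np.radians(70),np.radians(45),0)
r.line_to(np.array(r.get_tcp_pos())+[.02,-.02,0.0],.1,rv(o))
p=cam("side","s3");p=cam("wrist","w3"); print(r.get_width(),r.get_time_s())
E
```

```text
f [ 0.49 -0.55 -0.35]
w 0.010913918898209054
w 0.010658963430536555 [ 0.66 -0.37 -0.47]
0.010720367495622551 17.9333
```

View pics/s3.png

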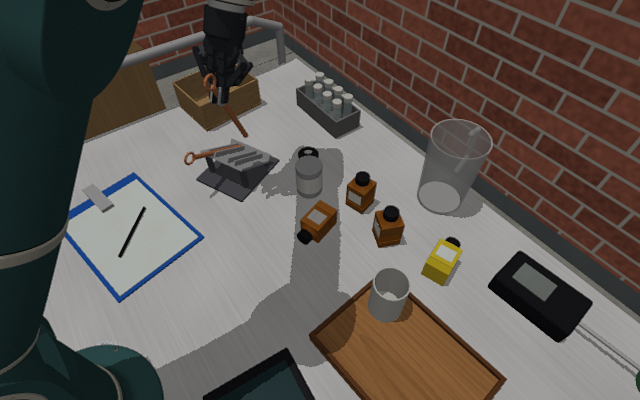

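View pics/w3.png

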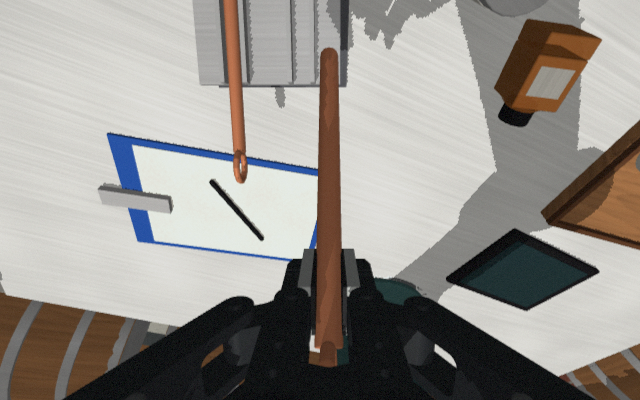

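```bash
cat >> h.py <<'E'
def held(p):
    """tube axis in tool frame from wrist cloud"""
    tp=np.array(r.get_tcp_pos()); M=R.from_rotvec(r.get_tool_rot()).as_matrix()
    W=p["W"]; C=p["img"].astype(int); m=(C[...,0]>1.5*C[...,2])&(C[...,0]>60)
    T=(W-tp)@M; m&=(abs(T[...,0])<.03)&(T[...,1]>-.02)&(T[...,1]<.16)&(T[...,2]>-.02)&(T[...,2]<.16)
    n,lab,st,_=cv2.connectedComponentsWithStats(m.astype(np.uint8)); l=1+np.argmax(st[1:,4]); Q=T[lab==l]
    line=cv2.fitLine(Q.astype(np.float32),cv2.DIST_HUBER,0,.01,.01)[:,0]; d=line[:3]; d=d*np.sign(d[1]); c=line[3:]
    s=(Q-c)@d; e=c+d*np.percentile(s,99.5)
    return d,c,e,len(Q)
E
python3 - <<'E'
from h import *
p=cam("wrist"); d,c,e,n=held(p); print(n,"dir",d.round(3),"far end surf",e.round(4), "expected dir",np.round([0,.707,.707],3),"foot exp",(np.array([0,-.019,0])+.155*np.array([0,.707,.707])).round(4))
E
```

```text
4767 dir [0.009 0.704 0.71 ] far end surf [-0.0004  0.0854  0.1106] expected dir [0.    0.707 0.707] foot exp [0.     0.0906 0.1096]
```

```bash
cat >> h.py <<'E'
def insert(phid,lat,fwd=.013,elev=72,hover=.15,low=.030):
    ph=np.radians(phid); h=np.array([np.cos(ph),np.sin(ph)]); w=np.array([-np.sin(ph),np.cos(ph)])
    a,o,y=thief_pose(ph,np.radians(elev),np.radians(45),0)
    f=BC+h*fwd+w*lat
    tcp=lambda z: np.array([*f,z])+.155*a+.019*y
    r.line_to(tcp(hover+.03),.2,rv(o))
    r.line_to(tcp(hover),.1); F0=np.array(r.get_contact_force()); print("w",r.get_width())
    for z in np.linspace(hover,low,9)[1:]:
        r.line_to(tcp(z),.08); F=np.array(r.get_contact_force())-F0
        print(round(z,3),F.round(2))
        if np.linalg.norm(F)>4: print("STOP"); return False
    return True
E
python3 - <<'E'
from h import *
print(insert(-40,.011)); p=cam("side","s4"); p=cam("wrist","w4"); p=cam("top","t4"); print(r.get_time_s())
E
```

```text
w 0.010789306551857416
0.135 [-1.22 -0.67 -0.35]
0.12 [-1.21 -1.1   0.23]
0.105 [-2.25 -0.2  -0.59]
0.09 [-0.85 -0.53 -1.44]
0.075 [-0.94 -0.69 -0.24]
0.06 [-0.9  -0.62  0.07]
0.045 [-0.96 -0.37 -0.68]
0.03 [-2.23 -0.71 -1.27]
True
23.4833
```

```bash
python3 - <<'E'
import cv2,numpy as np
a=cv2.imread("pics/s4.png"); b=cv2.imread("pics/w4.png"); 
cv2.imwrite("pics/c4.png",np.hstack([cv2.resize(a[200:350,300:500],(400,300)),cv2.resize(b,(400,250))[:,:].copy() if 0 else cv2.resize(b,(400,300))]))
E
```

```text
(no output)
```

View pics/c4.png

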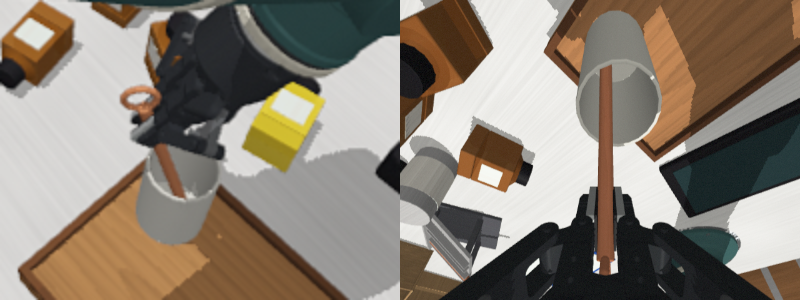

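Thief is inside the beaker (left: tube through the mouth; right: foot on the floor). Release and back out.

```bash
python3 - <<'E'
from h import *
M=R.from_rotvec(r.get_tool_rot()).as_matrix(); y=M[:,1]; t=np.array(r.get_tcp_pos())
r.set_gripper(.04); r.wait(.4)
r.line_to(t-.09*y,.12)
p=cam("wrist","w5")
r.line_to(t-.09*y+[0,0,.1],.15)
a,o,y=thief_pose(PHI,np.radians(30),np.radians(45),0)
g=np.array([.423,.3665,.109]); tcp=g+.019*y
r.goto(tcp-.09*y,rv(o))
p=cam("side","s5"); p=cam("top","t5")
p=cam("wrist","w6"); T,W=copper_in_tool(p)
T=T[np.abs(T[:,0])<.03]
for lo in np.arange(T[:,2].min(),T[:,2].max(),.015):
    b=T[(T[:,2]>=lo)&(T[:,2]<lo+.015)]
    if len(b): print(len(b),np.median(b,0).round(4),b[:,0].min().round(4),b[:,0].max().round(4))
print(r.get_time_s())
E
python3 - <<'E'
import cv2,numpy as np
a=cv2.imread("pics/s5.png"); b=cv2.imread("pics/w5.png"); c=cv2.imread("pics/w6.png")
cv2.imwrite("pics/c5.png",np.vstack([np.hstack([cv2.resize(a[200:350,300:500],(400,300)),cv2.resize(b,(400,300))]),np.hstack([cv2.resize(c,(400,300)),cv2.resize(cv2.imread("pics/t5.png"),(400,300))])]))
E
```

```text
155 [-0.005   0.0295 -0.0275] -0.0076 -0.0025
464 [-0.005   0.0421 -0.0118] -0.0104 0.0001
459 [-0.0048  0.0653  0.0008] -0.0108 0.0009
393 [-0.005   0.08    0.0154] -0.011 0.0009
347 [-0.0051  0.095   0.0306] -0.0108 0.0003
253 [-0.0052  0.1084  0.0439] -0.0109 0.0003
28.1833
```

View pics/c5.png

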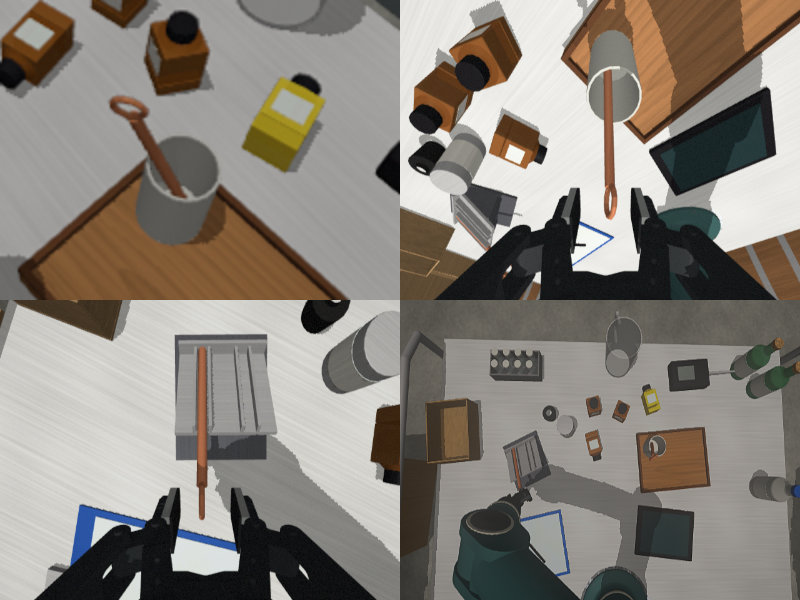

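```bash
cat >> h.py <<'E'
def thieves_in_beaker():
    P,C=clouds(); m=(C[:,0]>1.5*C[:,2])&(C[:,0]>80)&(np.hypot(*(P[:,:2]-BC).T)<.13)&(P[:,2]>.125)&(P[:,2]<.26)
    return P[m]
E
python3 - <<'E'
from h import *
K=thieves_in_beaker(); o=np.argsort(K[:,2]); K=K[o]
for b in np.array_split(K,8): print(np.median(b,0).round(4), (np.median(b,0)[:2]-BC).round(4))
thief_grasp(-.005)
a,o,y=thief_pose(PHI,np.radians(70),np.radians(45),0)
r.line_to(np.array(r.get_tcp_pos())+[.02,-.02,0.0],.1,rv(o))
p=cam("wrist"); d,c,e,n=held(p); print(n,"dir",d.round(3),e.round(4))
print(r.get_width(),r.get_time_s())
E
```

```text
[ 0.5378 -0.1313  0.1367] [-0.0167  0.0184]
[ 0.5309 -0.1259  0.159 ] [-0.0236  0.0238]
[ 0.5234 -0.1209  0.1795] [-0.0311  0.0288]
[ 0.5173 -0.1115  0.1933] [-0.0372  0.0382]
[ 0.5145 -0.1089  0.1966] [-0.04    0.0408]
[ 0.5089 -0.1018  0.2121] [-0.0456  0.0479]
[ 0.5146 -0.1115  0.219 ] [-0.0399  0.0382]
[ 0.5122 -0.1106  0.2218] [-0.0423  0.0391]
f [-0.04  0.5   0.49]
w 0.010753214328539023
w 0.010403857123887155 [ 0.41 -0.07 -0.79]
4827 dir [0.001 0.708 0.706] [-0.0008  0.0878  0.1123]
0.01046331495293316 32.1167
```

```bash
python3 - <<'E'
from h import *
ok=insert(10,-.0168,fwd=.0031,elev=80,hover=.16); p=cam("side","s7"); p=cam("wrist","w7"); p=cam("top","t7"); print(ok,r.get_time_s())
a=p
import cv2
s=cv2.imread("pics/s7.png"); w=cv2.imread("pics/w7.png")
cv2.imwrite("pics/c7.png",np.hstack([cv2.resize(s[200:350,300:500],(400,300)),cv2.resize(w,(400,300))]))
E
```

```text
w 0.01104793085693284
0.144 [ 0.28 -0.28 -0.83]
0.128 [ 0.8  -0.54  0.12]
0.111 [-0.2  -0.62 -0.45]
0.095 [ 0.46 -0.23 -0.61]
0.079 [ 0.03 -0.27 -1.22]
0.062 [-0.58 -0.07 -0.14]
0.046 [ 0.23 -1.03  0.17]
0.03 [-0.03 -0.48 -0.75]
True 38.3333
```

View pics/c7.png

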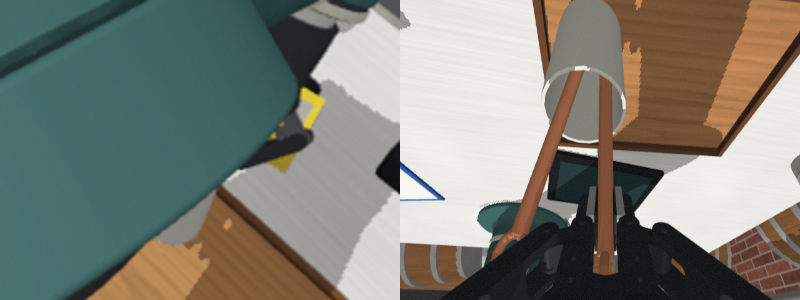

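```bash
python3 - <<'E'
from h import *
M=R.from_rotvec(r.get_tool_rot()).as_matrix(); y=M[:,1]; t=np.array(r.get_tcp_pos())
r.set_gripper(.030); r.wait(.4); print(np.round(r.get_contact_force(),2))
r.line_to(t-.09*y,.1)
p=cam("wrist","w8")
r.line_to(t-.09*y+[0,0,.08],.15)
r.goto([.42,.15,.3],tilt(np.radians(-66.5)).as_rotvec())
r.wait(.3)
p=cam("side","s8"); p=cam("top","t8")
print(r.get_time_s())
s=cv2.imread("pics/s8.png"); w=cv2.imread("pics/w8.png")
cv2.imwrite("pics/c8.png",np.vstack([np.hstack([cv2.resize(s[180:350,300:500],(400,300)),cv2.resize(w,(400,300))]),np.hstack([cv2.resize(s,(400,250)),cv2.resize(cv2.imread("pics/t8.png"),(400,250))])]))
E
```

```text
[ 0.2  -0.26 -0.24]
42.5667
```

View pics/c8.png

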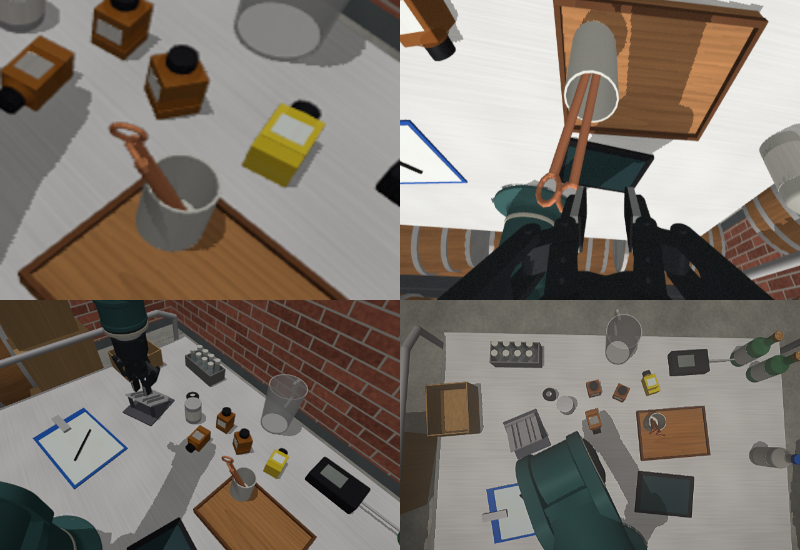

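```bash
cat >> h.py <<'E'
def body(P,c): 
    q=rect(crop(P,c,.05,.055,.083)); k=rect(crop(P,c,.05,.09,.115)); return q,k
def bottle_est(c):
    out=[]
    for n in ("top","side"):
        P,C=clouds((n,)); q,k=body(P,c); out.append((q,k)); print(n,np.round(q,4),np.round(k,4))
    return out
def angd(a,b): return (a-b+90)%180-90
def pick_place(c,jaw,dst,pl,h=.038,z0=0.,drop=.0005):
    """c bottle xy, jaw yaw deg; dst xy; pl jaw yaw deg"""
    o=tilt(np.radians(jaw)).as_rotvec(); o2=tilt(np.radians(pl)).as_rotvec()
    r.set_gripper(.078,40)
    r.goto([*c,.2],o); r.line_to([*c,h+z0],.12); print("f",np.round(r.get_contact_force(),2))
    r.set_gripper(0,40); print("w",r.get_width())
    r.line_to([*c,.17],.15); print("w",r.get_width(),np.round(r.get_contact_force(),2))
    r.line_to([*dst,.17],.2,o2)
    r.line_to([*dst,h+.03],.12)
    r.line_to([*dst,h+.021],.03); print(np.round(r.get_contact_force(),2))
    r.line_to([*dst,h+.02+drop],.02); print("down",np.round(r.get_contact_force(),2))
    r.set_gripper(.07); r.wait(.2)
    r.line_to([*dst,.2],.15)
E
python3 - <<'E'
from h import *
bottle_est((.696,.094)); bottle_est((.68,-.0195))
for c,j in (((.696,.094),104),((.68,-.0195),65)):
    for z in (.2,.038): q=r.solve_ik([*c,z],tilt(np.radians(j)).as_rotvec()); print(None if q is None else q.round(2))
for d in (slot(48,-90),slot(-48,-90),slot(-48,-5)):
    for z in (.2,.058): q=r.solve_ik([*d,z],tilt(np.radians(95)).as_rotvec()); print(None if q is None else q.round(2))
E
```

```text
top [ 0.6961  0.0953 52.4974 51.7147 14.2857] [ 0.6958  0.0955 32.0518 32.0777  1.4255]
side [ 0.6964  0.0929 54.5196 52.2089 13.6177] [ 0.6963  0.0927 33.2708 33.3804 67.9644]
top [ 6.79700e-01 -1.86000e-02  5.18843e+01  5.27159e+01  6.56925e+01] [ 6.79400e-01 -1.79000e-02  3.32310e+01  3.13899e+01  1.39280e+00]
side [ 6.79800e-01 -2.11000e-02  5.15029e+01  5.31242e+01  6.66676e+01] [ 6.80300e-01 -2.05000e-02  3.28691e+01  3.30837e+01  3.42390e+01]
[ 0.5   0.92 -1.23  1.4   0.86  1.41  1.09]
[ 0.48  1.11 -1.15  1.5   1.04  1.23  1.  ]
[ 0.66  0.82 -1.12  1.47  0.74  1.33  0.61]
[ 0.62  1.   -1.02  1.56  0.92  1.12  0.51]
[ 1.11  0.7  -0.97  1.53  0.6   1.23  1.7 ]
[ 1.1   0.9  -0.96  1.62  0.82  1.07  1.56]
[ 1.18  0.49 -0.81  1.73  0.4   1.09  1.9 ]
[ 1.2   0.74 -0.87  1.82  0.7   0.92  1.67]
[ 1.14  0.41 -0.87  1.86  0.36  1.04  1.78]
[ 1.15  0.69 -0.92  1.95  0.72  0.87  1.5 ]
```

```bash
sed -i 's/r.line_to(\[\*c,.17\],.15)/r.line_to([*c,.24],.2)/; s/r.line_to(\[\*dst,.17\],.2,o2)/r.line_to([*dst,.24],.25,o2)/; s/r.line_to(\[\*dst,.2\],.15)/r.line_to([*dst,.24],.2)/; s/r.goto(\[\*c,.2\],o)/r.goto([*c,.24],o)/' h.py
python3 - <<'E'
from h import *
pick_place((.6962,.094),104,slot(48,-90),95)
p=cam("side","s9"); p=cam("top","t9"); print(r.get_time_s())
P,C=clouds(); q,k=body(P-[0,0,.02],slot(48,-90)); print(slot(48,-90),q,k)
s=cv2.imread("pics/s9.png"); cv2.imwrite("pics/c9.png",np.hstack([cv2.resize(s,(400,250)),cv2.resize(cv2.imread("pics/t9.png"),(400,250))]))
E
```

```text
f [-0.59 -0.11 -0.75]
w 0.05128122993745446
w 0.05111660209283548 [-0.45 -0.35 -2.37]
[-0.28  0.26 -2.94]
down [ 0.34 -0.57 -1.31]
54.95
[ 0.57066136 -0.32897405] (0.5704209594726563, -0.32676589965820313, 52.198543548583984, 52.598114013671875, 5.3924760818481445) (0.5700021362304688, -0.32715640258789064, 33.19635772705078, 31.04690170288086, 63.72507858276367)
```

View pics/c9.png

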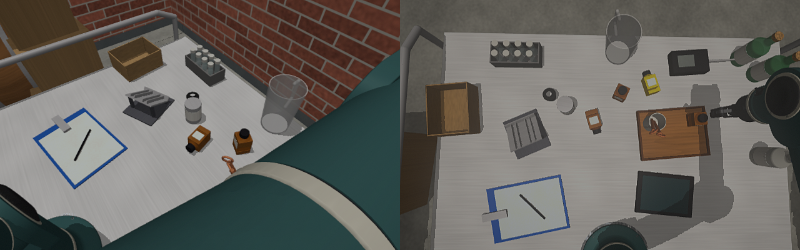

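```bash
sed -i 's/r.goto(\[\*c,.24\],o)/t=np.array(r.get_tcp_pos()); t[2]=.33; r.line_to(t,.25); r.goto([*c,.3],o)/' h.py
python3 - <<'E'
from h import *
t=np.array(r.get_tcp_pos()); t[2]=.33; r.line_to(t,.25)
r.goto([.68,-.0195,.3],tilt(np.radians(65)).as_rotvec())
p=cam("wrist","w10"); P=p["W"][~np.isnan(p["W"][...,0])]; print(body(P,(.68,-.0195)))
s=cam("top","t10"); P=s["W"][~np.isnan(s["W"][...,0])]; print(r.get_time_s())
E
```

```text
((0.680287353515625, -0.017975906372070312, 51.94268035888672, 52.290199279785156, 64.95429992675781), (0.6801629638671876, -0.01804178237915039, 33.04901123046875, 33.29810333251953, 65.03404998779297))
56.9083
```

View pics/w10.png

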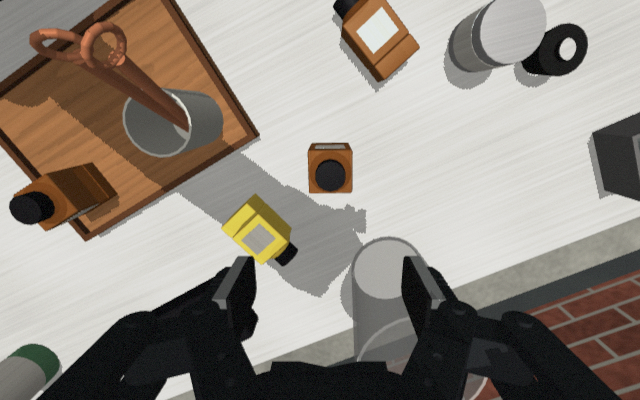

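```bash
python3 - <<'E'
from h import *
pick_place((.6800,-.0187),65,slot(-48,-90),95)
t=np.array(r.get_tcp_pos()); t[2]=.33; r.line_to(t,.25)
print(r.get_time_s())
r.goto([.5,.05,.33],tilt(np.radians(90)).as_rotvec())
p=cam("side","s11"); p=cam("top","t11"); p=cam("wrist","w11")
P,C=clouds(); q,k=body(P-[0,0,.02],slot(-48,-90)); print(slot(-48,-90),q,k)
for n in ("top","side"):
    P,C=clouds((n,));Q=crop(P,(.56,.09),.09,.04,.07); print("lying",rect(Q),len(Q))
print(r.get_time_s())
s=cv2.imread("pics/s11.png"); cv2.imwrite("pics/c11.png",np.vstack([np.hstack([cv2.resize(s,(400,250)),cv2.resize(cv2.imread("pics/t11.png"),(400,250))]),np.hstack([cv2.resize(cv2.imread("pics/w11.png"),(400,250)),np.zeros((250,400,3),np.uint8)])]))
E
```

```text
f [ 0.3   0.22 -0.29]
w 0.05149623286699445
w 0.05142651109854059 [-0.51  0.33 -2.16]
[-0.55 -0.18 -2.26]
down [ 0.53  0.08 -2.06]
67.5583
[ 0.47502667 -0.337341  ] (0.4748985595703125, -0.3354166259765625, 52.217620849609375, 53.440860748291016, 5.51231050491333) (0.4750455627441406, -0.33570065307617186, 32.431251525878906, 33.891414642333984, 44.92776107788086)
lying (0.0, 0.0, 0.0, 0.0, 0.0) 0
lying (0.5586856689453125, 0.08942405700683594, 101.0848388671875, 53.63860321044922, 17.177310943603516) 813
69.35
```

View pics/c11.png

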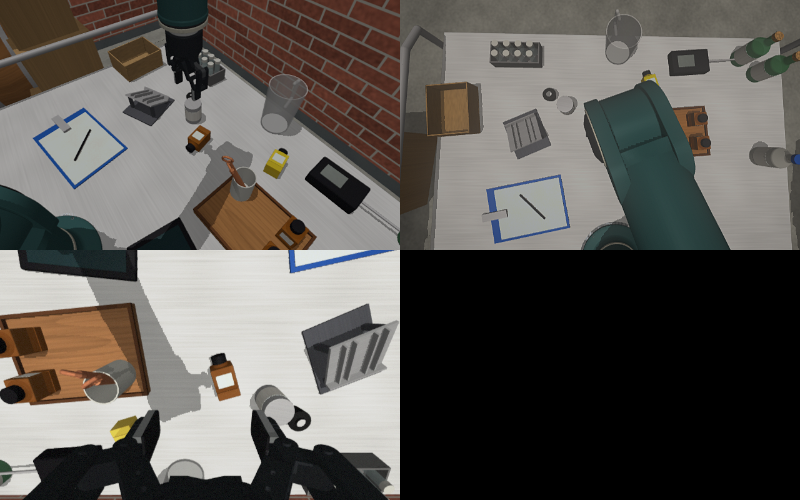

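```bash
python3 - <<'E'
from h import *
ph=np.radians(17)
for beta in (45,50,55):
  for fl in (0,1):
    a,o,y=thief_pose(ph,0,np.radians(beta),fl)
    base=np.array([.559,.0905,.034])-a*.05
    tcp=base+.042*a+.019*y
    q=r.solve_ik(tcp,rv(o)); q2=r.solve_ik(tcp-.1*y,rv(o)); print("grasp",beta,fl,None if q is None else q.round(2),None if q2 is None else q2.round(2))
    for pf in range(-180,180,30):
      a2,o2,y2=thief_pose(np.radians(pf),np.radians(90),np.radians(beta),fl)
      b=np.array([.55,.02,.008]); t=b+.042*a2+.019*y2
      q=r.solve_ik(t,rv(o2)); q3=r.solve_ik(t+[0,0,.1],rv(o2))
      if q is not None and q3 is not None: print("   ",pf,q.round(2))
E
```

```text
grasp 45 0 [ 0.63  0.86 -0.91  2.33  2.65  0.67  2.58] [ 0.82  0.62 -1.08  2.48  2.58  0.56  2.54]
    -180 [ 0.8   0.93 -1.09  2.39  2.42  0.92 -0.49]
    -150 [ 1.06  0.95 -1.08  2.31  2.61  0.34 -0.04]
    -120 [ 1.19  1.14 -1.2   2.09  0.71  0.35  2.38]
    -90 [ 0.    0.78  0.35  1.87 -1.11  1.2  -2.05]
    -60 [-0.38  1.1   0.9   1.64 -1.13  1.72 -1.69]
    -30 [-0.52  1.27  1.08  1.46 -0.99  1.9  -1.33]
    0 [-0.63  1.29  1.08  1.39 -0.75  1.83 -1.  ]
    30 [ 0.03  0.97 -0.38  1.41  0.45  1.63 -1.54]
    60 [-0.03  0.91 -0.45  1.58  0.75  1.53 -1.33]
    90 [-0.07  0.82 -0.49  1.81  1.06  1.35 -1.18]
    120 [-0.08  0.71 -0.48  2.07  1.41  1.11 -1.08]
    150 [-0.03  0.62 -0.42  2.3   1.95  0.86 -1.09]
grasp 45 1 [ 0.77  1.01 -1.09  2.33  2.52  0.77 -0.29] [ 0.82  0.62 -1.08  2.48  2.58  0.56 -0.6 ]
    -180 [ 0.54  0.7  -0.76  2.39  2.56  0.75  2.3 ]
    -150 [ 0.93  0.81 -0.91  2.31  3.09  0.3   2.53]
    -120 [ 1.01  0.88 -0.9   2.1  -0.45  0.29  0.28]
    -90 [ 0.88  0.94 -0.82  1.84 -0.18  0.78  0.38]
    -60 [ 0.74  1.04 -0.84  1.6   0.06  1.2   0.53]
    -30 [ 0.58  1
[... 2525 characters left out ...]
.91 -1.08  2.25  2.11  0.63 -0.04] [ 0.78  0.51 -1.07  2.36  1.94  0.34 -0.08]
    -180 [ 0.34  0.73 -0.53  2.46  2.84  1.    1.98]
    -150 [ 1.01  0.94 -0.91  2.35  3.41  0.47  2.39]
    -120 [ 1.14  1.04 -0.98  2.1  -0.57  0.3   0.53]
    -90 [ 0.94  1.04 -0.85  1.8  -0.26  0.86  0.5 ]
    -60 [ 0.76  1.14 -0.85  1.52 -0.    1.31  0.58]
    -30 [ 0.56  1.21 -0.85  1.31  0.21  1.68  0.77]
    0 [ 0.37  1.24 -0.84  1.22  0.46  1.91  1.06]
    30 [ 0.23  1.21 -0.82  1.29  0.74  1.97  1.38]
    60 [ 0.15  1.15 -0.84  1.49  1.04  1.92  1.63]
    90 [ 0.11  1.05 -0.84  1.76  1.32  1.77  1.82]
    120 [ 0.13  0.95 -0.82  2.06  1.65  1.57  1.95]
    150 [ 0.23  0.85 -0.77  2.33  2.12  1.34  2.04]
```

```bash
python3 - <<'E'
from h import *
B=np.radians(50); ph=np.radians(17)
a,o,y=thief_pose(ph,0,B,1)
P,C=clouds(("side",)); Q=crop(P,(.56,.09),.09,.04,.07); print(rect(Q))
base=np.array([.559,.0905,.034])-a*.05; tcp=base+.042*a+.019*y
r.set_gripper(.078,50)
r.goto(tcp-.1*y,rv(o))
p=cam("wrist","w12")
# bottle in tool frame
T=(p["W"]-np.array(r.get_tcp_pos()))@R.from_rotvec(r.get_tool_rot()).as_matrix()
m=(p["W"][...,2]>.03)&(p["W"][...,2]<.07)&(np.hypot(p["W"][...,0]-.56,p["W"][...,1]-.09)<.08)
t=T[m]; print(len(t),np.percentile(t[:,0],[1,50,99]).round(4)); print(r.get_time_s())
E
```

```text
(0.5592054443359376, 0.08955184936523437, 101.99516296386719, 52.64168930053711, 16.3939208984375)
7137 [-0.0228  0.0022  0.0273]
71.6083
```

View pics/w12.png

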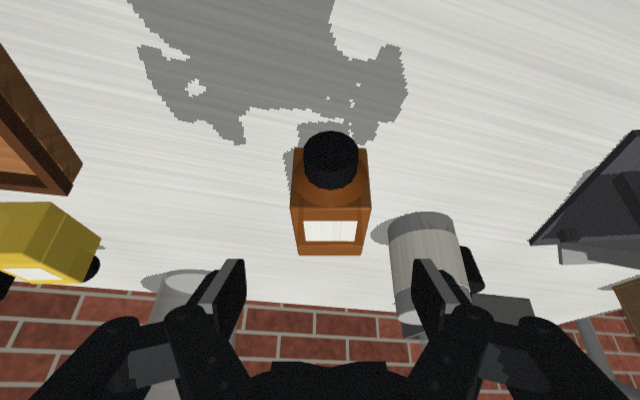

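```bash
python3 - <<'E'
from h import *
B=np.radians(50); ph=np.radians(17)
a,o,y=thief_pose(ph,0,B,1); x=o.as_matrix()[:,0]
t=np.array(r.get_tcp_pos())+.001*x
r.line_to(t+.1*y,.1); print("f",np.round(r.get_contact_force(),2))
r.set_gripper(0,50); print("w",r.get_width())
t=np.array(r.get_tcp_pos())
r.line_to(t+[0,0,.14],.12); print("w",r.get_width(),np.round(r.get_contact_force(),2))
a2,o2,y2=thief_pose(np.radians(30),np.radians(90),B,1)
b=lambda z: np.array([.47,.02,z])+.042*a2+.019*y2
r.line_to(b(.12),.1,rv(o2)); print("w",r.get_width())
p=cam("side","s13"); p=cam("wrist","w13"); print(r.get_time_s())
s=cv2.imread("pics/s13.png"); cv2.imwrite("pics/c13.png",np.hstack([cv2.resize(s,(400,250)),cv2.resize(cv2.imread("pics/w13.png"),(400,250))]))
E
```

```text
f [ 0.57 -0.5  -0.35]
w 0.05164169773636055
w 0.05142652777722479 [-0.2  -0.32 -1.32]
w 0.05170989154633394
85.125
```

View pics/c13.png

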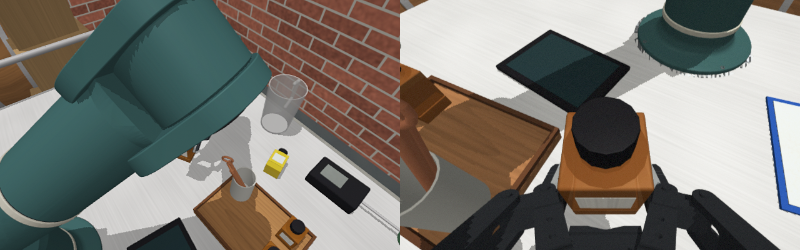

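```bash
python3 - <<'E'
from h import *
B=np.radians(50)
a2,o2,y2=thief_pose(np.radians(30),np.radians(90),B,1)
b=lambda z: np.array([.47,.02,z])+.042*a2+.019*y2
r.line_to(b(.02),.12); F0=np.array(r.get_contact_force())
for z in np.arange(.017,-.009,-.0015):
    r.line_to(b(z),.03); F=np.array(r.get_contact_force())-F0; print(round(z,4),F.round(1))
    if F[2]>3 : break
r.set_gripper(.078); r.wait(.3)
t=np.array(r.get_tcp_pos()); r.line_to(t-.12*y2,.12)
r.wait(.2)
p=cam("wrist","w14"); s=cam("side","s14"); print(r.get_time_s())
P=p["W"][~np.isnan(p["W"][...,0])]; print(body(P,(.47,.02)),crop(P,(.47,.02),.05,.09,.12)[:,2].max())
E
```

```text
0.017 [ 0.5  0.2 -0.6]
0.0155 [ 0.2  0.2 -1.7]
0.014 [ 0.3  0.6 -0.4]
0.0125 [ 0.4  1.1 -0.7]
0.011 [ 0.6  0.7 -1.5]
0.0095 [ 1.5  0.9 -0.6]
0.008 [ 0.9 -0.  -0.8]
0.0065 [ 1.2  0.  -0.5]
0.005 [ 0.5  0.9 -1.1]
0.0035 [0.4 0.7 0. ]
0.002 [-0.2  0.5 -1.4]
0.0005 [ 0.8  1.1 -0.8]
-0.001 [1.2 1.3 7.5]
91.4917
((0.46341830444335935, 0.01759943199157715, 52.86712646484375, 52.44826889038086, 29.40744400024414), (0.4629693603515625, 0.01754755973815918, 33.539451599121094, 34.277198791503906, 83.87093353271484)) 0.10186896185066752
```

View pics/w14.png

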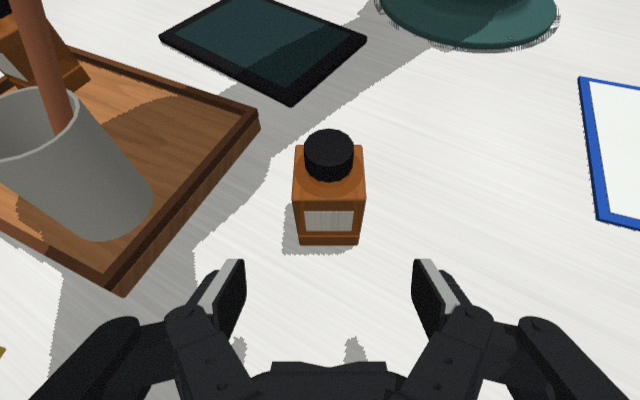

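```bash
python3 - <<'E'
from h import *
c=(.4632,.0176); d=slot(-48,0); print(d)
K=thieves_in_beaker(); print("rings",K.max(0),K.min(0))
o=rv(tilt(np.radians(119.4))); o2=rv(tilt(np.radians(95))); h=.038
t=np.array(r.get_tcp_pos()); t[2]=.30; r.line_to(t,.2); 
r.goto([*c,.3],o); r.line_to([*c,h],.15); print("f",np.round(r.get_contact_force(),2))
r.set_gripper(0,40); print("w",r.get_width())
r.line_to([*c,.36],.2); print("w",r.get_width())
r.line_to([*d,.36],.2,o2); r.line_to([*d,h+.03],.15)
F0=np.array(r.get_contact_force())
for z in (.022,.0212,.0205,.02):
    r.line_to([*d,h+z],.02); F=np.array(r.get_contact_force())-F0; print(z,F.round(1))
    if F[2]>2: break
r.set_gripper(.066); r.wait(.2)
r.line_to([*d,.36],.2)
r.goto([.42,.15,.36],rv(tilt(np.radians(90)))); r.wait(.3)
p=cam("side","s15"); p=cam("top","t15"); print(r.get_time_s())
P,C=clouds()
for s in (slot(48,-90),slot(-48,-90),d): print(s,*[np.round(v,3) for v in body(P-[0,0,.02],s)],crop(P,s,.04,.1,.13)[:,2].max())
print("beaker",circ(crop(P[(C.max(1)-C.min(1))<40],BC,.045,.112,.126)))
print("tin",rect(crop(P,(.618,.204),.05,.08,.1)),"bung",rect(crop(P,(.669,.276),.045,.02,.07)))
s=cv2.imread("pics/s15.png"); cv2.imwrite("pics/c15.png",np.vstack([np.hstack([cv2.resize(s,(400,250)),cv2.resize(cv2.imread("pics/t15.png"),(400,250))]),cv2.resize(s[180:380,290:490+120],(800,500))[:350]]))
E
```

```text
[ 0.46718265 -0.24768348]
rings [ 0.54340083 -0.09951286  0.22428576] [ 0.49320114 -0.15335404  0.12536731]
f [0.09 0.03 0.06]
w 0.05153028246177215
w 0.05181826889718463
0.022 [ 0.3 -1.1  1.3]
0.0212 [ 0.5 -1.1  0. ]
0.0205 [ 0.  -1.3 -0.6]
0.02 [-3.6  2.4 13.2]
110.1167
[ 0.57066136 -0.32897405] [ 0.57  -0.328 53.559 55.109  5.094] [ 0.571 -0.328 33.437 35.681 18.507] 0.12469137661578877
[ 0.47502667 -0.337341  ] [ 0.475 -0.335 52.284 53.945  5.212] [ 0.475 -0.336 33.487 32.432 70.568] 0.12344507626556178
[ 0.46718265 -0.24768348] [ 0.466 -0.247 53.472 55.14   5.152] [ 0.466 -0.248 34.905 33.1   83.1  ] 0.12395195835609651
beaker [ 0.55467515 -0.14970558  0.03217926]
tin (0.6226724853515625, 0.20602432250976563, 66.95732879638672, 65.23713684082031, 82.56346130371094) bung (0.6706052856445313, 0.27727957153320315, 54.82878112792969, 53.81726837158203, 53.818363189697266)
```

View pics/c15.png

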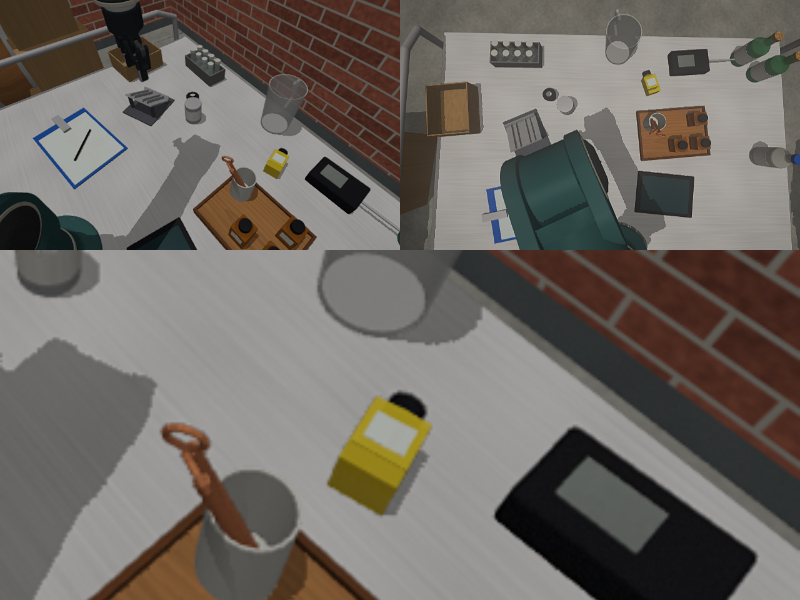

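```bash
python3 - <<'E'
from h import *
print(np.round(r.get_contact_force(),2)); r.hand_in(); print(r.get_time_s())
E
```

```text
[-0.21 -0.2  -0.35]
the job is handed in; nothing more can be done
the job is handed in; nothing more can be done
```

The tray is ready and the job was handed in at about 110 s of the 210 s allowed. The hand-in call gave no verdict.

- **Beaker and thieves:** I stood the beaker on the tray first, then put both wine thieves in it, ring end up.
- **Bottles:** Only three amber bottles were in view. The two upright ones went straight onto the tray. I stood the fallen one upright on the work surface first, then moved it onto the tray from above.
- **Last checks before hand-in:**
  - The three bottles measured within about 2 mm of their target spots, with cap tops at 0.123–0.125 m against an expected 0.12 m.
  - The beaker measured at the spot where it was set down.
  - Both thieves are in the beaker, leaning the same way at roughly 20° from vertical by estimate. Their rings are at about 0.22 m. I worked out foot depth from the ring height and did not measure it directly.
  - The tin and the bung were within a few millimetres of their starting places, and the yellow look-alike was left untouched.
- **Disagreements:** The top and side cameras differed by 2–3 mm in y, so I used averaged positions. I never saw the bottle knock that the task warned about.

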